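Take the finished guide block out of the bench vise and check it

ROBOT

A 6-joint arm with a two-finger parallel gripper is mounted at the origin on the work surface. World frame = base frame: x ahead of the robot, y to its left, z up, the work surface at z = 0. Lengths are in m, angles in rad, forces in N, time in s.
With the tool pointing down it reaches from about 0.325 to 0.85 m from the base axis. Payload 15.5 kg.
Tool frame: the origin (TCP) lies midway between the tips of the shut fingers; the grasp point (between the pads) lies 19 mm behind it; z points along the fingers, y is the line along which they close (so a half turn about z gives the same grasp; the last joint's range is limited). The gripper opens to 91 mm and grips with 3 to 60 N. Pads are 32 mm wide; open, the fingers measure 118 mm over their backs; the gripper's body (76 mm by 178 mm) begins 60 mm behind the grasp point.
Start: joints at [-1.442, 0.494, 1.345, -0, 1.302, -0.096], TCP at [0.139, -0.609, 0.187] pointing down, gripper open.
Joint ranges: [-2.91, 2.91], [-0.82, 2.16], [0.22, 2.67], [-1.22, 4.37], [0.12, 2.79], [-3.08, 3.08]. Speed limits (rad/s): [1.89, 1.89, 2.57, 3.01, 3.01, 3.01].

INTERFACE

Orientations are given as a unit quaternion [w, x, y, z].
In Python, from bench import ctrl, eyes, job_done gives the robot as it stands.
- The arm moves only by the tool move_arm, never from a script. Its argument "plan" is one flat list of numbers, 6 for each row, row after row: the shift along the world's x, y, z in cm, then the turn, a rotation vector about the world's x, y, z in degrees. A call has 1 to 20 rows; each row is the pose to reach, as a shift and turn from the pose commanded when the call began; what a row does not reach only later rows make up. A row lasts 1/12 s, in which the tool goes at most 41.7 mm and 7.16 degrees, less where a joint would pass 70% of its speed; a pose out of reach is approached as far as the arm can. A call with a gripper value outside its range is refused whole. "fingers" is the closure, from 0 (fully open) to 1 (shut), set as the call begins (left out, the last holds). The fingers move at their own pace and stop on an object; "newtons" is the grip in N (left out, the last holds). Time passes only in rows, so rows that repeat a pose let the fingers close. It gives the time, the measured TCP pose, the force, the opening and the grip force at its end, in the units of the state.
- ctrl.get_obs(): the state, without advancing time (a new reading comes with each control period).
- eyes.get_image(name): name is "scene" or "top" or "wrist"; returns (picture, depth): 400x640x3 uint8, blue, green, red; 400x640 float32, m along the optical axis (not along the pixel's ray), 0 where there is no reading.
- eyes.get_calibration(name): a dict with "fx", "fy", "cx", "cy" (pixels), "D" ([k1, k2, p1, p2, k3] as OpenCV has them; the pictures are not rectified), "eye" and "rotation" of the camera in the world. Camera axes: x right, y down, z forward; pixel columns grow to the right and rows downward; lengths in m; the calibration is good to about 2 mm. A picture is of the moment at which its call begins: read the wrist's pose just before it. get_calibration takes no time and is no camera call; for the wrist camera it gives the pose at the moment of the call.
- job_done(): hands the job in; it is judged then, once.
The state is a dict: "clock": time; "joints": joint angles; "qd": joint speeds; "joint_efforts": joint torques, N m; "ee_pos": TCP position; "eef_rot": TCP orientation; "ft_force": force on the tool from outside, world axes, zero at the start; "ft_torque": the same for the moment, N m; "gripper_width": finger opening in m; "finger_force": force on a finger pad.
Only numpy, scipy, OpenCV 4.12 (cv2) and the standard library are available. Lean on these libraries where they do the work, as an engineer would, in place of code of your own. Each camera call takes 0.05 s, during which the arm holds its last target. There are 200 camera calls.

TASK

Slide the vise's jaw open by at least 35 mm, lift the finished guide block out and set it down gently, upright, in the shallow nest of the checking station. Then, with the block released there, press the station's button fully down and let it come up again. Leave the vise open, and leave the other things on the bench where they are.

Things in the scene. Friction and masses are not known exactly. Their poses are not given: they have to be found in the camera images.
- vise: Grey bench vise with bright steel jaw caps, bolted down, 245 mm long, jaws 100 mm wide, tops 55 mm high. Origin: on the bench top, under the middle of the closed jaws. The moving jaw opens towards its +x (the fixed jaw is on the -x side); y runs along the jaws. The bed on which the block stands is at z = 30 mm. Inner jaw faces at x = -23 mm (fixed) and 23 mm + q (moving, q = jaw joint).
- fixed_lip (a point): Middle of the edge of the fixed jaw's lip, at the vise's x = -14 mm, z = 45 mm (the lip's underside). Both jaw caps overhang the block's base by about 8 mm; the moving lip's edge is at x = 14 mm + q. So after opening, draw the block 10 to 25 mm towards the vise's +x, out from under this lip (q/2 is the middle of the opening), before lifting it.
- jaw (a joint): Opening of the moving jaw in m: 0 closed, 0.05 fully open; it starts between 0 and 0.005. It slides stiffly (about 6 N) and stays where it is left.
- jaw_grip (a point): Middle of the top edge of the upright dark steel grip plate on the moving jaw, to pull it by: 105 mm above the bench. The plate is 16 mm thick along the vise's x, 50 mm wide along its y and stands clear for 50 mm down from this point. It lies 88 mm + q from the vise's origin along its x and moves with the jaw.
- block: Finished aluminium guide block, an inverted T, 0.3 to 0.5 kg: base 44 (x) by 110 (y) by 12 mm high; centred upright web 18 mm thick (x), 70 mm long (y), its top 72 mm above the underside. Origin: centre of the underside. Starts on the vise's bed between the jaws, axes as the vise's, up to 12 mm off along the jaws; grip it by the web, which stands 47 mm above the jaws.
- tester: Light grey checking station, fixed: deck 135 by 150 mm, 30 mm high, with a 70 mm wide tongue towards its -x that carries the button (to x = -118 mm) and a white display panel 100 mm high along its far edge (x = 78 to 98 mm). Origin: on the bench top, under the middle of the nest.
- nest (a point): Middle of the floor of the nest on the deck, 30 mm above the bench: a shallow open tray 54 mm (x) by 124 mm (y) inside, bounded by steel strips 8 mm wide and 8 mm high. The block's 110 mm length lies along the nest's y, either way round.
- button_top (a point): Centre of the top of the station's round grey push button (32 mm across, in a black housing), 80 mm from the nest's middle on the side of the tongue; the point moves with the button.
- button (a joint): Travel of the button in m: 0 up, 0.006 fully down (about 5 N); it springs back.
- bottle: White round bottle, 64 mm across, 190 mm high, standing. Origin: centre of its underside. Leave alone.
- jar: Grey round jar with a black cap, 72 mm across, 100 mm high, standing. Origin: centre of its underside. Leave alone.
- dispenser: Black tape dispenser, 140 mm long (x), 60 mm wide (y), 92 mm high with its roll. Origin: centre of its underside. Leave alone.
- screwdriver: Screwdriver, 180 mm long along its x, lying, at most 40 mm high. Leave alone.
- canister_a: Grey film canister, 56 mm across, 68 mm high, standing. Origin: centre of its underside. Leave alone.
- canister_b: A second such canister. Leave alone.
- carton: Cardboard box, 70 (x) by 110 (y) by 70 mm high. Origin: centre of its underside. Leave alone.

How it is judged:
By the outcome, as a careful person would: the job done as asked, in the order asked, and still so for the second after the job is handed in, with the robot touching nothing.
It also fails if it takes over 64 s, if anything falls off the work surface, if the arm or the gripper's body presses on something with over 40 N, if the wrist force passes 120 N, or if a joint passes its speed limit or range.

## Working session

There is one attempt and no reset: what is moved stays moved. The work goes in short steps, Python scripts to look and compute and a tool call to move; the robot and the scene stay as the last step left them, time stands still between calls to the robot, and variables do not carry over. Pictures are saved under pics/ and viewed, at most 10 in all, crops included, and the job is handed in when it is done.

Besides the shell and the picture viewer there is one more tool, called by a JSON object that holds its "op" and its "data". move_arm: Moves the arm, as the interface text tells. Its arguments: {"type":"object","properties":{"plan":{"type":"array","items":{"type":"number"}},"fingers":{"type":"number"},"newtons":{"type":"number"}},"required":["plan"]}

```bash
mkdir -p pics; ls
cat > h.py <<'E'
import numpy as np, cv2
from bench import ctrl, eyes, job_done
def cal(n):
    c=eyes.get_calibration(n); K=np.array([[c['fx'],0,c['cx']],[0,c['fy'],c['cy']],[0,0,1.]])
    return K,np.array(c['D'],float),np.array(c['eye'],float),np.array(c['rotation'],float),
def rays(c,px):
    K,D,e,R=c
    if R.shape!=(3,3):
        from scipy.spatial.transform import Rotation as Ro
        R=Ro.from_quat(np.roll(R,-1)).as_matrix()
    u=cv2.undistortPoints(np.array(px,float).reshape(-1,1,2),K,D)[:,0]
    return e,np.c_[u,np.ones(len(u))]@R.T
def onplane(c,px,z):
    e,d=rays(c,px); return e+d*((z-e[2])/d[:,2])[:,None]
def cloud(c,dep):
    v,u=np.mgrid[0:dep.shape[0],0:dep.shape[1]]
    e,d=rays(c,np.c_[u.ravel(),v.ravel()]); return (e+d*dep.reshape(-1,1)).reshape(*dep.shape,3)
E
python3 - <<'E'
from h import *
for n in('top','scene'):
    im,d=eyes.get_image(n); np.savez(f'{n}.npz',im=im,d=d); cv2.imwrite(f'pics/{n}.png',im)
    c=cal(n);print(n,c[0][0,0],c[2],c[3].tolist(),(d>0).mean())
print(ctrl.get_obs())
E
```

```text
pics
top 465.14356302046383 [ 0.47876484 -0.00810143  1.32421765] [-0.0346523742126211, 0.7139816225935554, -0.6981192108879799, 0.04073110542627678] 0.99616796875
scene 509.677116628357 [ 1.29892706 -1.10179166  0.92630494] [-0.46265820940002966, 0.8397395548889479, 0.252098047492525, -0.13126856318298943] 0.97284765625
{'clock': 0.1, 'joints': array([-1.44251570e+00,  4.94117994e-01,  1.34603623e+00, -1.84680175e-05,
        1.30247923e+00, -9.54902650e-02]), 'qd': array([-7.95706187e-04, -2.44533239e-05, -1.11713739e-03,  6.28877231e-04,
        2.35171894e-04, -3.17151869e-04]), 'joint_efforts': array([ 4.72136977e-03, -8.80241561e+01, -3.82542801e+01,  7.12322909e-02,
        4.83736326e-02, -5.54338885e-05]), 'ee_pos': array([ 0.13865052, -0.60907207,  0.18631096]), 'eef_rot': array([-5.20181022e-04,  9.93746942e-01,  1.11654578e-01, -1.74327494e-05]), 'ft_force': array([ 0.18745233, -0.47836869, -0.47684128]), 'ft_torque': array([-0.0423913 , -0.03729298,  0.02613621]), 'finger_force': 0.0, 'gripper_width': 0.09147287619857064}
```

View pics/top.png

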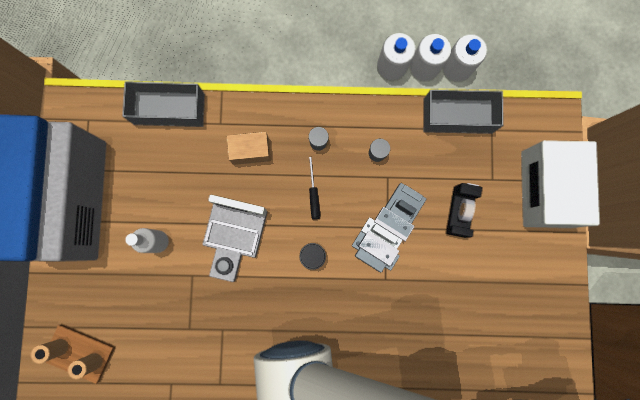

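View pics/scene.png

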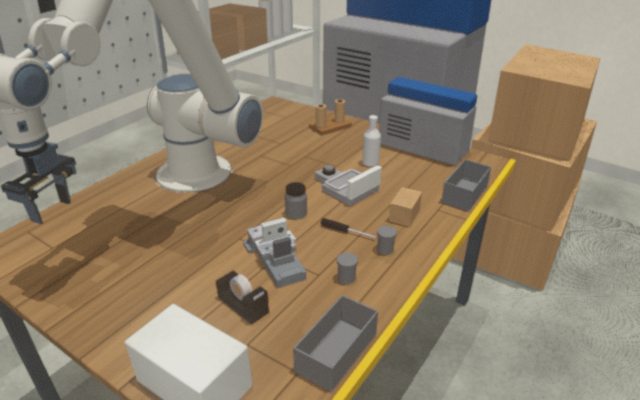

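Top view: vise around (388,228) with the dark grip plate at (404,207), station around (235,230) with its button at (223,265). Scene view: vise at (275,245), station at (350,182). Next I measure by height with both depth views.

```bash
cat > m.py <<'E'
from h import *
def rect(P,lo,hi,name,h,k=1):
    m=(P[:,2]>lo)&(P[:,2]<hi); q=P[m]
    if len(q)<8: print(name,h,'few',len(q)); return
    # keep the largest xy cluster via raster
    g=((q[:,:2]-q[:,:2].min(0))/0.005).astype(int)+1
    r=np.zeros(g.max(0)+2,np.uint8); r[g[:,0],g[:,1]]=1
    n,l,s,_=cv2.connectedComponentsWithStats(r)
    lab=l[g[:,0],g[:,1]]
    for i in range(1,n):
        w=q[lab==i]
        if len(w)<15: continue
        c,sz,a=cv2.minAreaRect((w[:,:2]*1000).astype(np.float32))
        print(name,h,len(w),'c',np.round(c,1),'size',np.round(sz,1),'ang',round(a,1),'z med',round(np.median(w[:,2])*1000,1))
E
python3 - <<'E'
from m import *
for n in('top','scene'):
    f=np.load(n+'.npz'); c=cal(n); P=cloud(c,f['d'])
    np.save(n+'_P.npy',P); Q=P.reshape(-1,3)
    if n=='top':
        for u,v in[(388,228),(404,207),(235,230),(223,265)]: print(u,v,P[v,u])
    V=Q[(Q[:,0]>.32)&(Q[:,0]<.68)&(Q[:,1]>-.36)&(Q[:,1]<-.06)]
    T=Q[(Q[:,0]>.3)&(Q[:,0]<.62)&(Q[:,1]>.1)&(Q[:,1]<.36)]
    for lo,hi in[(.096,.112),(.05,.06),(.008,.2)]: rect(V,lo,hi,n,f'vise {lo}')
    for lo,hi in[(.092,.108),(.035,.042),(.026,.033),(.04,.06),(.015,.2)]: rect(T,lo,hi,n,f'tester {lo}')
im=np.load('top.npz')['im']
cv2.imwrite('pics/z.png',np.hstack([cv2.resize(im[170:290,340:440],None,fx=4,fy=4,interpolation=2),cv2.resize(im[180:300,190:290],None,fx=4,fy=4,interpolation=2)]))
E
```

```text
388 228 [ 0.55508385 -0.2120902   0.05172225]
404 207 [ 0.60806389 -0.24507205  0.10674435]
235 230 [0.54143106 0.20993627 0.0271106 ]
223 265 [0.44511207 0.23357054 0.05477487]
top vise 0.096 180 c [ 538.6 -196.3] size [69.  18.3] ang 58.8 z med 101.8
top vise 0.096 122 c [ 610.2 -253.2] size [49.5 16.6] ang 59.1 z med 104.4
top vise 0.05 653 c [ 508.3 -191.9] size [99.9 69.1] ang 58.8 z med 54.7
top vise 0.05 774 c [ 583.4 -237. ] size [99.7 85.3] ang 58.7 z med 54.8
top vise 0.008 3226 c [ 561.5 -220.9] size [130.3 245.3] ang 60.6 z med 52.5
top tester 0.092 296 c [607.4 197.9] size [147.2  19.6] ang 77.8 z med 94.6
top tester 0.035 83 c [445.  233.7] size [45.4 47.6] ang 71.4 z med 39.9
top tester 0.035 338 c [522.2 218.2] size [141.   69.6] ang 77.6 z med 37.7
top tester 0.026 1928 c [504.2 221.5] size [149.9 198.1] ang 77.7 z med 29.6
top tester 0.04 203 c [444.9 234.4] size [43.3 47.1] ang 0.9 z med 47.6
top tester 0.04 16 c [546.1 279.5] size [ 6.4 31.5] ang 82.0 z med 41.2
top tester 0.015 3490 c [512.4 219.5] size [150.6 215.1] ang 78.0 z med 31.2
scene vise 0.096 129 c [ 5
[... 647 characters left out ...]
8.7 z med 37.9
scene tester 0.035 22 c [524.8 284.7] size [13.8 48.3] ang 78.3 z med 38.7
scene tester 0.035 23 c [541.8 163.9] size [48.1 11.8] ang 82.0 z med 38.9
scene tester 0.035 19 c [604.4 144.2] size [44.3 17. ] ang 52.6 z med 39.0
scene tester 0.026 106 c [441.6 234.5] size [71.3 75.3] ang 78.1 z med 30.5
scene tester 0.026 133 c [544.9 150.2] size [145.8  62.7] ang 3.3 z med 30.1
scene tester 0.026 159 c [517.3 227.9] size [122.1  49.4] ang 78.7 z med 31.2
scene tester 0.04 80 c [448.3 227.9] size [43.  42.3] ang 32.3 z med 47.5
scene tester 0.04 107 c [610.7 172.6] size [107.2  21.1] ang 69.9 z med 50.0
scene tester 0.015 1342 c [515.  217.3] size [150.6 225. ] ang 75.1 z med 35.5
```

View pics/z.png

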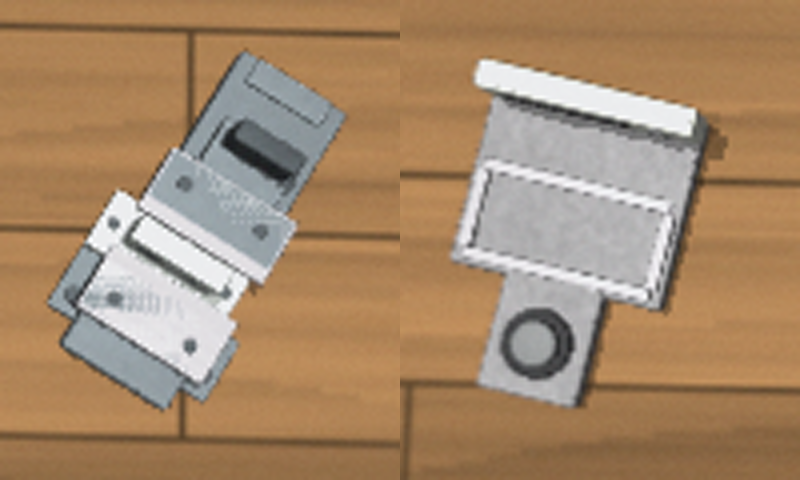

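Crop: web top at (180,255), grip plate at (262,150), nest at (565,230), button at (537,342). Both views agree, and the sizes and heights match: web 69×18 mm at z 102, plate 50×16.6 mm at z 104, nest strips 141×70 mm at z 38. The vise yaw is about -31.2° and the station yaw about -12.4°. Next I go above the grip plate and check with the wrist camera.

{"op": "move_arm", "data": {"plan": [47.1, 35.6, 6.4, 0, 0, 46, 47.1, 35.6, 6.4, 0, 0, 46, 47.1, 35.6, 6.4, 0, 0, 46, 47.1, 35.6, 6.4, 0, 0, 46, 47.1, 35.6, 6.4, 0, 0, 46, 47.1, 35.6, 6.4, 0, 0, 46, 47.1, 35.6, 6.4, 0, 0, 46, 47.1, 35.6, 6.4, 0, 0, 46, 47.1, 35.6, 6.4, 0, 0, 46, 47.1, 35.6, 6.4, 0, 0, 46, 47.1, 35.6, 6.4, 0, 0, 46, 47.1, 35.6, 6.4, 0, 0, 46, 47.1, 35.6, 6.4, 0, 0, 46, 47.1, 35.6, 6.4, 0, 0, 46, 47.1, 35.6, 6.4, 0, 0, 46, 47.1, 35.6, 6.4, 0, 0, 46, 47.1, 35.6, 6.4, 0, 0, 46, 47.1, 35.6, 6.4, 0, 0, 46, 47.1, 35.6, 6.4, 0, 0, 46], "fingers": 0}}

```text
clock: 1.68
ee_pos: [0.6086, -0.2544, 0.2506]
eef_rot: [-0.0, 0.871, 0.49, -0.0]
ft_force: [0.2, 0.7, -0.1]
gripper_width: 0.0914
finger_force: 0.0
```

Run:
```python
from m import *
print(ctrl.get_obs()['ee_pos'])
c=cal('wrist'); im,d=eyes.get_image('wrist'); cv2.imwrite('pics/w1.png',im)
P=cloud(c,d); Q=P[d>0]; print(c[2])
V=Q[(Q[:,0]>.32)&(Q[:,0]<.75)&(Q[:,1]>-.36)&(Q[:,1]<-.06)]
for lo,hi in[(.098,.110),(.05,.06)]: rect(V,lo,hi,'w',lo)
```

```text
[ 0.60863113 -0.25436181  0.25064359]
[ 0.64963373 -0.18964739  0.44894966]
w 0.098 1054 c [ 538.2 -199.1] size [69.9 18.4] ang 58.9 z med 102.4
w 0.098 649 c [ 610.6 -255.4] size [49.2 15.6] ang 58.4 z med 105.3
w 0.05 6690 c [ 548.9 -218.9] size [100.7 166.2] ang 58.9 z med 55.6
w 0.05 15 c [ 747.1 -188.9] size [ 2.2 19.3] ang 3.7 z med 58.1
```

View pics/w1.png

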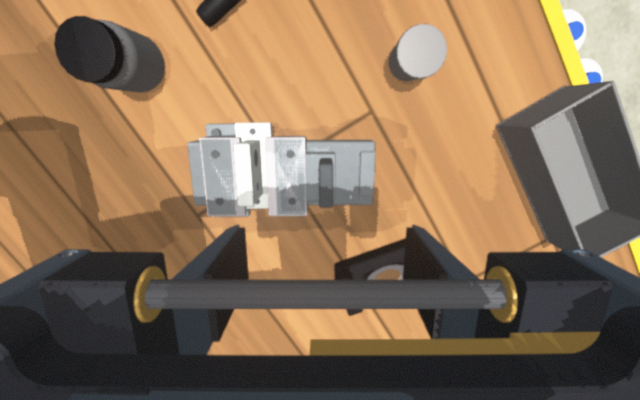

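The wrist view shows the plate at (326,182), the web at (257,175) and the dispenser well clear of the fingers; positions agree within 2 mm. Descend on the plate and grip it.

{"op": "move_arm", "data": {"plan": [0.15, -0.05, -4, 0, 0, 0, 0.15, -0.05, -8, 0, 0, 0, 0.15, -0.05, -11.5, 0, 0, 0, 0.15, -0.05, -14.5, 0, 0, 0, 0.15, -0.05, -16.5, 0, 0, 0, 0.15, -0.05, -17.5, 0, 0, 0, 0.15, -0.05, -17.8, 0, 0, 0, 0.15, -0.05, -17.8, 0, 0, 0]}}

```text
clock: 2.4
ee_pos: [0.611, -0.2544, 0.073]
eef_rot: [-0.0, 0.871, 0.491, -0.0]
ft_force: [0.4, 0.3, -0.1]
gripper_width: 0.091
finger_force: 0.0
```

{"op": "move_arm", "data": {"plan": [0, 0, 0, 0, 0, 0, 0, 0, 0, 0, 0, 0, 0, 0, 0, 0, 0, 0, 0, 0, 0, 0, 0, 0, 0, 0, 0, 0, 0, 0, 0, 0, 0, 0, 0, 0, 0, 0, 0, 0, 0, 0, 0, 0, 0, 0, 0, 0], "fingers": 1, "newtons": 30}}

```text
clock: 3.07
ee_pos: [0.6112, -0.2539, 0.0728]
eef_rot: [-0.0, 0.871, 0.491, 0.0]
ft_force: [-0.1, -0.5, 0.5]
gripper_width: 0.0407
finger_force: 0.0
```

{"op": "move_arm", "data": {"plan": [0, 0, 0, 0, 0, 0, 0, 0, 0, 0, 0, 0, 0, 0, 0, 0, 0, 0, 0, 0, 0, 0, 0, 0, 0, 0, 0, 0, 0, 0, 0, 0, 0, 0, 0, 0]}}

```text
clock: 3.57
ee_pos: [0.6108, -0.2537, 0.0727]
eef_rot: [-0.0, 0.871, 0.491, -0.0]
ft_force: [-3.0, 1.6, 2.6]
gripper_width: 0.0158
finger_force: 30.0
```

{"op": "move_arm", "data": {"plan": [0.2, -0.12, 0, 0, 0, 0, 0.5, -0.3, 0, 0, 0, 0, 0.9, -0.54, 0, 0, 0, 0, 1.3, -0.79, 0, 0, 0, 0, 1.7, -1.03, 0, 0, 0, 0, 2.1, -1.27, 0, 0, 0, 0, 2.5, -1.51, 0, 0, 0, 0, 2.9, -1.76, 0, 0, 0, 0, 3.3, -2.0, 0, 0, 0, 0, 3.6, -2.18, 0, 0, 0, 0, 3.7, -2.24, 0, 0, 0, 0, 3.7, -2.24, 0, 0, 0, 0, 3.7, -2.24, 0, 0, 0, 0]}}

```text
clock: 4.65
ee_pos: [0.6482, -0.2762, 0.0727]
eef_rot: [-0.0, 0.871, 0.491, -0.0]
ft_force: [-2.3, 1.6, 1.7]
gripper_width: 0.0157
finger_force: 30.0
```

{"op": "move_arm", "data": {"plan": [0, 0, 0, 0, 0, 0, 0, 0, 0, 0, 0, 0, 0, 0, 0, 0, 0, 0, 0, 0, 0, 0, 0, 0, 0, 0, 0, 0, 0, 0, 0, 0, 0, 0, 0, 0, 0, 0, 3, 0, 0, 0, 0, 0, 7, 0, 0, 0, 0, 0, 11, 0, 0, 0, -3, 2.1, 14, 0, 0, 0, -6, 4.3, 17, 0, 0, 0, -9, 6.4, 17.8, 0, 0, 0, -10.9, 7.8, 17.8, 0, 0, 0, -10.9, 7.8, 17.8, 0, 0, 0, -10.9, 7.8, 17.8, 0, 0, 0], "fingers": 0}}

```text
clock: 5.9
ee_pos: [0.5386, -0.1977, 0.2518]
eef_rot: [0.001, 0.871, 0.491, 0.0]
ft_force: [0.7, 0.6, -0.1]
gripper_width: 0.0911
finger_force: 0.0
```

```bash
cat > look.py <<'E'
from m import *
import sys
print(ctrl.get_obs()['ee_pos'])
for n in ('wrist','top'):
    c=cal(n); im,d=eyes.get_image(n); cv2.imwrite(f'pics/{sys.argv[1]}_{n}.png',im)
    P=cloud(c,d); Q=P[d>0]
    V=Q[(Q[:,0]>.32)&(Q[:,0]<.75)&(Q[:,1]>-.36)&(Q[:,1]<-.06)]
    T=Q[(Q[:,0]>.3)&(Q[:,0]<.62)&(Q[:,1]>.1)&(Q[:,1]<.36)]
    for lo,hi in[(.098,.110),(.05,.06),(.039,.044)]: rect(V,lo,hi,n,f'V{lo}')
    for lo,hi in[(.098,.110),(.092,.108),(.035,.0395),(.04,.06)]: rect(T,lo,hi,n,f'T{lo}')
E
python3 look.py b
```

```text
[ 0.53855027 -0.19768277  0.25181279]
wrist V0.098 994 c [ 538.2 -198.9] size [70.  17.7] ang 59.2 z med 102.5
wrist V0.098 682 c [ 647.6 -277.9] size [49.7 16.1] ang 58.7 z med 105.1
wrist V0.05 3031 c [ 508.5 -194.2] size [100.   71.2] ang 58.2 z med 55.6
wrist V0.05 3817 c [ 621.2 -262.1] size [100.   84.6] ang 58.9 z med 55.6
wrist V0.05 26 c [ 747.8 -187.1] size [27.7  3.5] ang 88.6 z med 58.0
wrist V0.039 1276 c [ 534.7 -196.5] size [109.6  51.9] ang 59.7 z med 42.5
wrist V0.039 24 c [ 658.8 -250. ] size [ 0.5 29.8] ang 59.1 z med 41.6
wrist T0.098 few 0
wrist T0.092 few 0
wrist T0.035 few 0
wrist T0.04 few 0
top V0.098 37 c [ 552.6 -173.1] size [13.9 19.3] ang 65.3 z med 101.2
top V0.05 196 c [ 519.5 -159.9] size [33.4 53.8] ang 59.1 z med 54.6
top V0.039 90 c [ 557.4 -165.9] size [37.5 43.6] ang 58.3 z med 42.1
top T0.092 297 c [607.3 198.7] size [146.5  19.4] ang 78.5 z med 94.7
top T0.035 19 c [446.2 215.2] size [37.3 17.1] ang 13.0 z med 38.2
top T0.035 255 c [521.2 216. ] size [141.8  77.9] ang 79.2 z med 37.4
top T0.04 199 c [444.3 233.9] size [46.2 43.7] ang 46.6 z med 47.6
```

Jaw open about 43 mm, block unmoved with its base top at z 42.5. Descend on the web and grip.

{"op": "move_arm", "data": {"plan": [0, -0.05, -4, 0, 0, 0, 0, -0.05, -8, 0, 0, 0, 0, -0.05, -11.5, 0, 0, 0, 0, -0.05, -14.5, 0, 0, 0, 0, -0.05, -16.8, 0, 0, 0, 0, -0.05, -18, 0, 0, 0, 0, -0.05, -18.4, 0, 0, 0, 0, -0.05, -18.4, 0, 0, 0]}}

```text
clock: 6.67
ee_pos: [0.5392, -0.1991, 0.0654]
eef_rot: [-0.001, 0.871, 0.491, -0.001]
ft_force: [0.5, 0.5, 0.3]
gripper_width: 0.0908
finger_force: 0.0
```

{"op": "move_arm", "data": {"plan": [0, 0, 0, 0, 0, 0, 0, 0, 0, 0, 0, 0, 0, 0, 0, 0, 0, 0, 0, 0, 0, 0, 0, 0, 0, 0, 0, 0, 0, 0, 0, 0, 0, 0, 0, 0, 0, 0, 0, 0, 0, 0, 0, 0, 0, 0, 0, 0, 0, 0, 0, 0, 0, 0, 0, 0, 0, 0, 0, 0, 0, 0, 0, 0, 0, 0, 0, 0, 0, 0, 0, 0, 0, 0, 0, 0, 0, 0, 0, 0, 0, 0, 0, 0], "fingers": 1, "newtons": 30}}

```text
clock: 7.83
ee_pos: [0.5391, -0.1987, 0.0667]
eef_rot: [-0.0, 0.871, 0.491, -0.0]
ft_force: [-1.1, 0.2, -0.8]
gripper_width: 0.0178
finger_force: 29.9
```

{"op": "move_arm", "data": {"plan": [0.2, -0.12, 0, 0, 0, 0, 0.5, -0.3, 0, 0, 0, 0, 0.9, -0.55, 0, 0, 0, 0, 1.3, -0.79, 0, 0, 0, 0, 1.6, -0.97, 0, 0, 0, 0, 1.75, -1.06, 0, 0, 0, 0, 1.75, -1.06, 0, 0, 0, 0]}}

```text
clock: 8.42
ee_pos: [0.547, -0.2037, 0.0662]
eef_rot: [-0.009, 0.871, 0.491, -0.005]
ft_force: [-50.1, 30.1, 55.6]
gripper_width: 0.0299
finger_force: 31.6
```

{"op": "move_arm", "data": {"plan": [0, 0, 0.5, 0, 0, 0, 0, 0, 1.2, 0, 0, 0, 0, 0, 2, 0, 0, 0, 0, 0, 3, 0, 0, 0, 0, 0, 5, 0, 0, 0, 0, 0, 7, 0, 0, 0, 0, 0, 9, 0, 0, 0, 0, 0, 11, 0, 0, 0, 0, 0, 13, 0, 0, 0, 0, 0, 14, 0, 0, 0, 0, 0, 14, 0, 0, 0, 0, 0, 14, 0, 0, 0]}}

```text
clock: 9.42
ee_pos: [0.5569, -0.2095, 0.2067]
eef_rot: [0.0, 0.871, 0.491, 0.0]
ft_force: [0.1, 0.0, -0.8]
gripper_width: 0.0005
finger_force: 0.0
```

```bash
python3 look.py c
```

```text
[ 0.55694672 -0.20954954  0.20671343]
wrist V0.098 1283 c [ 538.5 -198.9] size [69.8 17.8] ang 58.2 z med 102.5
wrist V0.098 844 c [ 648.1 -277.4] size [48.7 16.4] ang 58.6 z med 105.3
wrist V0.05 3778 c [ 509.  -194.3] size [99.4 71.7] ang 58.5 z med 55.6
wrist V0.05 32 c [ 548.6 -199.9] size [35.7  0.1] ang 58.8 z med 55.7
wrist V0.05 4720 c [ 621.3 -262.2] size [99.4 85. ] ang 58.7 z med 55.6
wrist V0.05 35 c [ 748.  -187.4] size [28.4  3.8] ang 89.9 z med 58.4
wrist V0.039 1475 c [ 537.2 -197.9] size [108.5  46. ] ang 58.8 z med 42.5
wrist V0.039 27 c [ 658.4 -249.7] size [ 0.4 29.6] ang 58.9 z med 41.2
wrist T0.098 few 0
wrist T0.092 few 0
wrist T0.035 few 0
wrist T0.04 few 0
top V0.098 42 c [ 552.7 -173.9] size [15.6 17.6] ang 63.3 z med 101.7
top V0.05 58 c [ 467.8 -212.6] size [21.8 20.2] ang 58.5 z med 54.8
top V0.05 168 c [ 523.4 -158.1] size [26.4 59.8] ang 60.3 z med 54.8
top V0.05 19 c [ 616.7 -204.6] size [ 8.7 19.2] ang 65.1 z med 55.0
top V0.039 103 c [ 557.3 -167.9] size [42.9 42.4] ang 62.5 z med 41.8
top T0.092 293 c [606.9 198.8] size [146.4  21.9] ang 76.9 z med 95.0
top T0.035 25 c [453.8 226.6] size [46.7 25.7] ang 49.2 z med 38.6
top T0.035 263 c [524.8 217.8] size [140.8  75.7] ang 77.2 z med 37.4
top T0.04 202 c [444.  234.6] size [46.2 44. ] ang 25.1 z med 47.8
```

The grip slipped off: about 58 N of resistance, and the block never moved. I look before retrying.

Run:
```python
from h import *
im=cv2.imread('pics/c_wrist.png'); im2=cv2.imread('pics/b_wrist.png')
K=cal('wrist')
# project block centre for crops
from scipy.spatial.transform import Rotation as Ro
c=K; R=c[3] if c[3].shape==(3,3) else Ro.from_quat(np.roll(c[3],-1)).as_matrix()
p=R.T@(np.array([.5385,-.1989,.1])-c[2]); u=(c[0]@p)[:2]/p[2]; print(u)
x,y=np.clip(u.astype(int),[130,100],[510,300])
cv2.imwrite('pics/cc.png',cv2.resize(im[y-95:y+95,x-130:x+130],None,fx=3,fy=3,interpolation=2))
```

```text
[303.09801997 195.39194877]
```

View pics/cc.png

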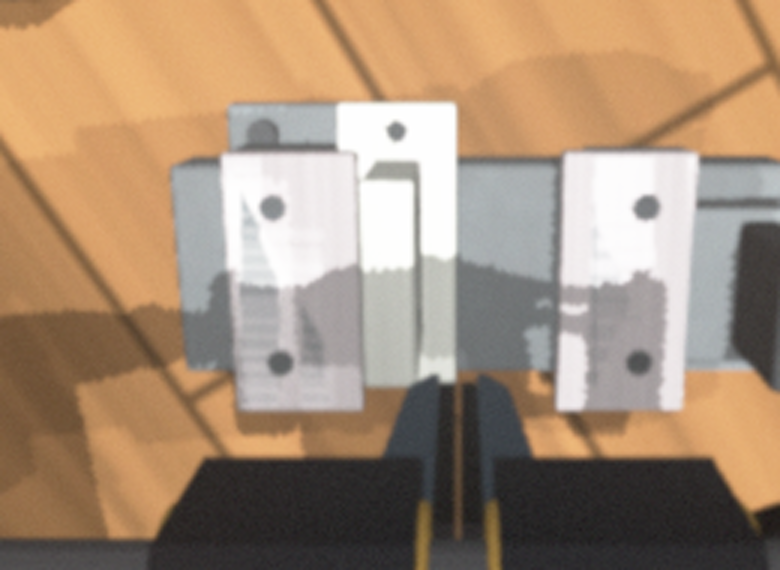

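The crop shows the web at (390,280) upright, its base beside the fixed lip at (357,280), and the gap to the moving jaw free. So the pull tipped the base up against the lip and jammed it. I'll regrip a little lower at 60 N, raise the block about 1 mm (the lip leaves 2.5 mm), and draw slowly while watching the force.

{"op": "move_arm", "data": {"plan": [-1.85, 1.08, 0, 0, 0, 0, -1.85, 1.08, 0, 0, 0, 0, -1.85, 1.08, 0, 0, 0, 0, -1.85, 1.08, 0, 0, 0, 0, -1.85, 1.08, 0, 0, 0, 0, -1.85, 1.08, 0, 0, 0, 0, -1.85, 1.08, 0, 0, 0, 0, -1.85, 1.08, -3, 0, 0, 0, -1.85, 1.08, -6, 0, 0, 0, -1.85, 1.08, -9, 0, 0, 0, -1.85, 1.08, -11.5, 0, 0, 0, -1.85, 1.08, -13.5, 0, 0, 0, -1.85, 1.08, -14.3, 0, 0, 0, -1.85, 1.08, -14.5, 0, 0, 0, -1.85, 1.08, -14.5, 0, 0, 0, -1.85, 1.08, -14.5, 0, 0, 0], "fingers": 0}}

```text
clock: 10.85
ee_pos: [0.539, -0.199, 0.063]
eef_rot: [0.001, 0.871, 0.491, 0.0]
ft_force: [-0.5, 0.0, 0.1]
gripper_width: 0.0909
finger_force: 0.0
```

{"op": "move_arm", "data": {"plan": [0, 0, 0, 0, 0, 0, 0, 0, 0, 0, 0, 0, 0, 0, 0, 0, 0, 0, 0, 0, 0, 0, 0, 0, 0, 0, 0, 0, 0, 0, 0, 0, 0, 0, 0, 0, 0, 0, 0, 0, 0, 0, 0, 0, 0, 0, 0, 0, 0, 0, 0, 0, 0, 0, 0, 0, 0, 0, 0, 0, 0, 0, 0, 0, 0, 0, 0, 0, 0, 0, 0, 0, 0, 0, 0, 0, 0, 0, 0, 0, 0, 0, 0, 0], "fingers": 1, "newtons": 60}}

```text
clock: 12.02
ee_pos: [0.538, -0.1986, 0.0617]
eef_rot: [-0.0, 0.871, 0.491, -0.0]
ft_force: [-0.9, 0.3, -1.0]
gripper_width: 0.0176
finger_force: 60.0
```

{"op": "move_arm", "data": {"plan": [0, 0, 0.06, 0, 0, 0, 0, 0, 0.12, 0, 0, 0, 0, 0, 0.12, 0, 0, 0, 0, 0, 0.12, 0, 0, 0]}}

```text
clock: 12.35
ee_pos: [0.5382, -0.1986, 0.063]
eef_rot: [-0.0, 0.871, 0.491, -0.0]
ft_force: [0.2, 0.3, -3.2]
gripper_width: 0.0174
finger_force: 59.9
```

{"op": "move_arm", "data": {"plan": [0.05, -0.03, 0, 0, 0, 0, 0.1, -0.06, 0, 0, 0, 0, 0.2, -0.12, 0, 0, 0, 0, 0.3, -0.18, 0, 0, 0, 0, 0.3, -0.18, 0, 0, 0, 0]}}

```text
clock: 12.77
ee_pos: [0.5415, -0.2006, 0.063]
eef_rot: [0.0, 0.871, 0.491, 0.0]
ft_force: [0.6, -0.9, -3.4]
gripper_width: 0.0175
finger_force: 59.9
```

It draws freely now. Finish the draw, then lift.

{"op": "move_arm", "data": {"plan": [0.2, -0.12, 0, 0, 0, 0, 0.5, -0.3, 0, 0, 0, 0, 0.8, -0.49, 0, 0, 0, 0, 1.1, -0.67, 0, 0, 0, 0, 1.35, -0.82, 0, 0, 0, 0, 1.45, -0.88, 0, 0, 0, 0, 1.45, -0.88, 0, 0, 0, 0]}}

```text
clock: 13.35
ee_pos: [0.556, -0.2094, 0.063]
eef_rot: [0.0, 0.871, 0.491, 0.0]
ft_force: [-0.9, -0.5, -3.9]
gripper_width: 0.0174
finger_force: 59.9
```

{"op": "move_arm", "data": {"plan": [0, 0, 0.3, 0, 0, 0, 0, 0, 0.7, 0, 0, 0, 0, 0, 1.2, 0, 0, 0, 0, 0, 2, 0, 0, 0, 0, 0, 3, 0, 0, 0]}}

```text
clock: 13.77
ee_pos: [0.5555, -0.2091, 0.0937]
eef_rot: [-0.0, 0.871, 0.491, -0.0]
ft_force: [0.9, -0.1, -3.1]
gripper_width: 0.0177
finger_force: 59.9
```

{"op": "move_arm", "data": {"plan": [0, 0, 3, 0, 0, 0, 0, 0, 6, 0, 0, 0, 0, 0, 9, 0, 0, 0, -0.2, 3, 10, 0, 0, 2, -0.4, 6, 10, 0, 0, 4, -0.6, 9, 10, 0, 0, 6, -0.8, 12, 10, 0, 0, 8, -1, 15, 10, 0, 0, 10, -1.1, 18, 10, 0, 0, 12, -1.2, 21, 10, 0, 0, 14, -1.3, 24, 10, 0, 0, 16, -1.4, 27, 10, 0, 0, 17, -1.5, 30, 10, 0, 0, 18, -1.6, 33, 10, 0, 0, 18.9, -1.7, 34.9, 10, 0, 0, 18.9, -1.7, 34.9, 10, 0, 0, 18.9, -1.7, 34.9, 10, 0, 0, 18.9, -1.7, 34.9, 10, 0, 0, 18.9]}}

```text
clock: 15.27
ee_pos: [0.5387, 0.1395, 0.1936]
eef_rot: [0.0, 0.779, 0.628, 0.0]
ft_force: [1.1, 0.1, -2.6]
gripper_width: 0.0178
finger_force: 59.9
```

```bash
python3 look.py d; python3 -c "from h import *;print(cal('wrist')[2])"
```

```text
[0.53872104 0.13948834 0.1936456 ]
wrist V0.098 few 0
wrist V0.05 few 0
wrist V0.039 few 0
wrist T0.098 few 0
wrist T0.092 3153 c [607.3 197.9] size [149.8  20.3] ang 78.1 z med 95.2
wrist T0.035 50 c [459.  233.6] size [45.4 16.3] ang 89.6 z med 37.3
wrist T0.035 2201 c [521.4 216.9] size [139.9  70.5] ang 77.9 z med 38.3
wrist T0.035 15 c [595.8 190.5] size [19.9  0.3] ang 77.9 z med 37.1
wrist T0.035 16 c [602.3 220.2] size [18.3  0.2] ang 78.1 z med 37.4
wrist T0.035 17 c [608.6 248.6] size [18.8  0.3] ang 78.3 z med 37.3
wrist T0.04 1635 c [443.1 233.6] size [47.2 47.3] ang 21.7 z med 44.0
wrist T0.04 27 c [584.  135.7] size [14.1  0.7] ang 79.8 z med 51.2
wrist T0.04 155 c [600.  212.7] size [119.5   2.6] ang 77.2 z med 52.0
top V0.098 120 c [ 648.9 -276. ] size [49.4 17.5] ang 58.1 z med 104.0
top V0.05 637 c [ 499.9 -186.8] size [99.9 48.9] ang 59.1 z med 54.8
top V0.05 774 c [ 621.7 -260.2] size [99.5 85.5] ang 58.7 z med 54.9
top T0.098 few 0
top T0.092 few 0
top T0.035 23 c [432.9 229.8] size [52.4 25.8] ang 87.0 z med 37.9
top T0.04 134 c [436.7 235.6] size [45.4 28.7] ang 76.7 z med 49.2
[0.55595601 0.21320593 0.39171382]
```

View pics/d_wrist.png

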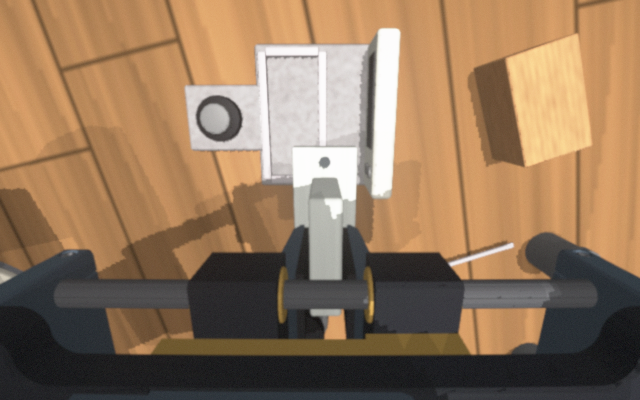

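The wrist view shows the nest at (293,115) and the held block at (325,215), hanging straight. The nest is at (521.4, 216.9) mm, yaw -12.1°. I check the block's offset in the hand.

Run:
```python
from m import *
c=cal('wrist'); im,d=eyes.get_image('wrist'); P=cloud(c,d)[d>0]
o=ctrl.get_obs()['ee_pos']; y=np.array([.2096,.9778]);x=np.array([.9778,-.2096])
L=np.c_[(P[:,:2]-o[:2])@x,(P[:,:2]-o[:2])@y,P[:,2]]*1000
B=L[(abs(L[:,0])<40)&(L[:,1]>20)&(L[:,1]<80)]
for lo,hi in((165,185),(225,240)):
    s=B[(B[:,2]>lo)&(B[:,2]<hi)]; print(len(s),np.percentile(s,[1,50,99],axis=0).round(1).tolist())
    e=s[s[:,1]>s[:,1].max()-15]; print(e[:,0].min(),e[:,0].max())
```

```text
2761 [[-20.8, 20.7, 166.1], [0.3, 41.2, 174.4], [22.2, 54.7, 182.3]]
-21.319968344586172 22.855358103008594
1063 [[-7.4, 20.1, 225.8], [1.0, 28.6, 234.2], [9.7, 34.9, 235.7]]
-7.476909435420232 9.953064141776775
```

{"op": "move_arm", "data": {"plan": [-0.5, 2, 0, 0, 0, 0, -1.0, 4.5, 0, 0, 0, 0, -1.6, 7, 0, 0, 0, 0, -1.8, 7.75, 0, 0, 0, 0, -1.8, 7.75, -2, 0, 0, 0, -1.8, 7.75, -5, 0, 0, 0, -1.8, 7.75, -8, 0, 0, 0, -1.8, 7.75, -10.5, 0, 0, 0, -1.8, 7.75, -11.7, 0, 0, 0, -1.8, 7.75, -11.9, 0, 0, 0, -1.8, 7.75, -11.9, 0, 0, 0, -1.8, 7.75, -11.9, 0, 0, 0]}}

```text
clock: 16.42
ee_pos: [0.5215, 0.2171, 0.075]
eef_rot: [0.0, 0.779, 0.627, 0.001]
ft_force: [0.1, -0.3, -3.5]
gripper_width: 0.0171
finger_force: 59.9
```

```bash
python3 look.py e; python3 -c "
from h import *;o=ctrl.get_obs();print(o['ee_pos'],o['ft_force'])
im=cv2.imread('pics/e_wrist.png');cv2.imwrite('pics/e2.png',im)"
```

```text
[0.52151481 0.21710405 0.07495015]
wrist V0.098 few 0
wrist V0.05 few 0
wrist V0.039 few 0
wrist T0.098 58 c [512.8 234.6] size [2.2 7.4] ang 51.4 z med 106.9
wrist T0.098 160 c [529.7 250.1] size [ 2.1 17.8] ang 78.1 z med 104.0
wrist T0.098 60 c [539.  228.9] size [8.1 2.1] ang 3.2 z med 107.5
wrist T0.092 39 c [513.1 234.3] size [2.1 6.5] ang 50.5 z med 105.6
wrist T0.092 195 c [529.6 250.1] size [ 2.  17.7] ang 78.4 z med 100.6
wrist T0.092 35 c [538.6 229. ] size [7.1 2. ] ang 10.5 z med 105.7
wrist T0.092 389 c [600.  140.5] size [29.5  9.3] ang 79.4 z med 95.4
wrist T0.092 4266 c [612.3 224.1] size [97.1 20.1] ang 77.7 z med 95.2
wrist T0.035 120 c [455.  243.6] size [17.3 46.1] ang 40.6 z med 37.4
wrist T0.035 3077 c [525.9 236.5] size [98.7 70.3] ang 77.7 z med 38.4
wrist T0.035 256 c [602.4 221.9] size [104.6   3.1] ang 76.7 z med 37.3
wrist T0.04 2850 c [443.8 233.8] size [46.4 47.1] ang 45.1 z med 45.1
wrist T0.04 3556 c [528.6 249.8] size [72.  68.2] ang 77.1 z med 56.0
wrist T0.04 1016 c [602.1 223.9] size [101.3   4.6] ang 76.4 z med 49.1
top V0.098 114 c [ 648.2 -275.7] size [48.7 16.7] ang 60.4 z med 104.5
top V0.05 639 c [ 499.9 -186.8] size [100.   49.4] ang 59.1 z med 54.6
top V0.05 776 c [ 621.8 -260.4] size [99.9 86. ] ang 58.5 z med 54.8
top T0.092 112 c [598.  154.8] size [55.9 19.5] ang 79.2 z med 94.7
top T0.035 82 c [519.5 161.7] size [82.6 46.1] ang 17.8 z med 37.2
top T0.035 18 c [484.6 191.9] size [24.2  7.2] ang 77.4 z med 37.3
top T0.04 173 c [507.4 175.4] size [43.6 57.2] ang 82.3 z med 55.1
[0.52164414 0.21735554 0.07530153] [ 0.1398918   0.06299224 -3.05976935]
```

View pics/e2.png

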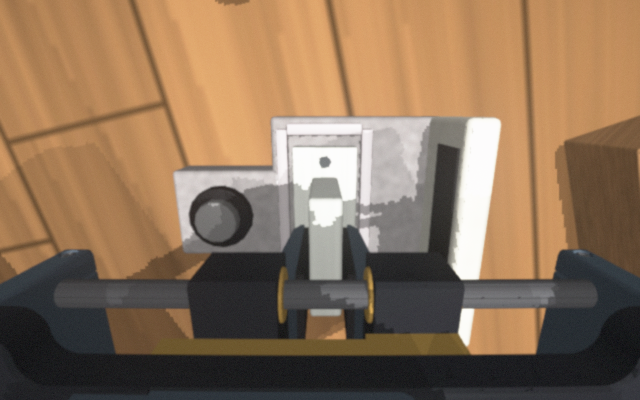

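The view shows the base (293–357 px) inside the strips (289–362 px), with margin at the far end. Lower gently with a 1 mm shift in x.

{"op": "move_arm", "data": {"plan": [-0.1, 0, -0.2, 0, 0, 0, -0.1, 0, -0.4, 0, 0, 0, -0.1, 0, -0.6, 0, 0, 0, -0.1, 0, -0.8, 0, 0, 0, -0.1, 0, -0.95, 0, 0, 0, -0.1, 0, -1.1, 0, 0, 0, -0.1, 0, -1.2, 0, 0, 0, -0.1, 0, -1.25, 0, 0, 0, -0.1, 0, -1.3, 0, 0, 0, -0.1, 0, -1.3, 0, 0, 0]}}

```text
clock: 17.35
ee_pos: [0.5196, 0.2173, 0.0617]
eef_rot: [0.0, 0.779, 0.627, 0.0]
ft_force: [-4.7, -2.0, 11.1]
gripper_width: 0.0176
finger_force: 60.0
```

On the floor of the nest (underside about 30.5 mm). Ease slightly and release.

{"op": "move_arm", "data": {"plan": [0.02, 0, 0.04, 0, 0, 0, 0.02, 0, 0.04, 0, 0, 0, 0.02, 0, 0.04, 0, 0, 0]}}

```text
clock: 17.6
ee_pos: [0.5199, 0.2173, 0.0617]
eef_rot: [0.0, 0.779, 0.627, 0.0]
ft_force: [-2.6, -1.0, 5.9]
gripper_width: 0.0174
finger_force: 60.0
```

{"op": "move_arm", "data": {"plan": [0, 0, 0, 0, 0, 0, 0, 0, 0, 0, 0, 0, 0, 0, 0, 0, 0, 0, 0, 0, 0, 0, 0, 0, 0, 0, 0, 0, 0, 0, 0, 0, 0, 0, 0, 0, 0, 0, 0, 0, 0, 0, 0, 0, 0, 0, 0, 0], "fingers": 0.2}}

```text
clock: 18.27
ee_pos: [0.5199, 0.2173, 0.0614]
eef_rot: [-0.0, 0.779, 0.627, -0.0]
ft_force: [0.3, -0.2, 0.2]
gripper_width: 0.0678
finger_force: 0.0
```

{"op": "move_arm", "data": {"plan": [0, 0, 1, 0, 0, 0, 0, 0, 3, 0, 0, 0, 0, 0, 6, 0, 0, 0, 0, 0, 9, 0, 0, 0, 0, 0, 12, 0, 0, 0, 0, 0, 14, 0, 0, 0, 0, -3, 14, 0, 0, 0, 0, -6, 14, 0, 0, 0, 0, -8, 14, 0, 0, 0, 0, -8, 14, 0, 0, 0, 0, -8, 14, 0, 0, 0]}}

```text
clock: 19.18
ee_pos: [0.52, 0.1366, 0.2022]
eef_rot: [0.0, 0.779, 0.627, 0.0]
ft_force: [0.3, 0.5, -0.7]
gripper_width: 0.0729
finger_force: 0.0
```

```bash
python3 look.py f|grep wrist
python3 - <<'E'
from m import *
c=cal('wrist'); im,d=eyes.get_image('wrist'); P=cloud(c,d)[d>0]
o=np.array([.4435,.2338]); r=np.hypot(*(P[:,:2]-o).T); y=np.arange(20)
for a,b in((0,.006),(.006,.013),(.013,.016),(.016,.019),(.019,.022),(.022,.025)):
    s=P[(r>=a)&(r<b),2]; print(a,len(s),np.percentile(s,[5,50,95]).round(4))
s=P[(r<.022)&(P[:,2]>.051)]; print('button centre',s.mean(0),cv2.minEnclosingCircle((s[:,:2]*1000).astype(np.float32)))
E
```

```text
wrist V0.098 few 0
wrist V0.05 few 0
wrist V0.039 few 0
wrist T0.098 1627 c [520.1 217. ] size [69.4 17.9] ang 77.3 z med 102.4
wrist T0.092 1627 c [520.1 217. ] size [69.4 17.9] ang 77.3 z med 102.4
wrist T0.092 3048 c [607.1 198.5] size [148.4  20.2] ang 78.4 z med 95.2
wrist T0.035 33 c [459.4 228.5] size [43.2 14. ] ang 72.4 z med 37.0
wrist T0.035 2445 c [521.5 216.4] size [140.3  70.4] ang 77.8 z med 38.3
wrist T0.035 86 c [600.  211.2] size [123.6   1.5] ang 77.9 z med 37.4
wrist T0.04 1585 c [443.6 233.4] size [47.3 47. ] ang 59.8 z med 44.0
wrist T0.04 2701 c [520.8 214.7] size [133.3  66.2] ang 73.4 z med 42.4
wrist T0.04 304 c [597.1 200.1] size [147.5   3.3] ang 78.0 z med 48.5
0 108 [0.0514 0.0525 0.0538]
0.006 393 [0.0511 0.0526 0.0538]
0.013 281 [0.0428 0.0515 0.0531]
0.016 222 [0.0414 0.0426 0.0438]
0.019 349 [0.0413 0.0425 0.0436]
0.022 375 [0.0298 0.0412 0.0434]
button centre [0.44370306 0.23371218 0.05246739] ((443.73431396484375, 233.80764770507812), 15.804243087768555)
```

View pics/f_wrist.png

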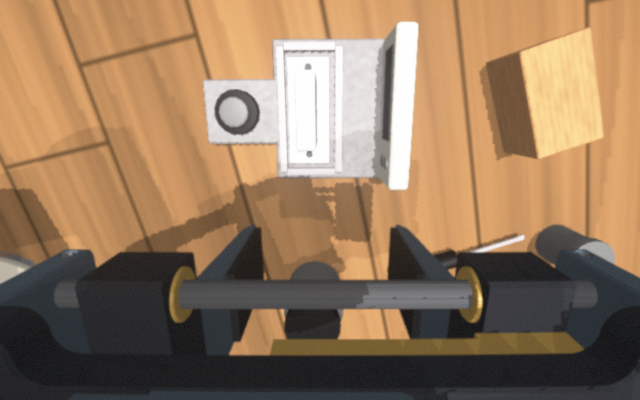

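The block sits upright and level in the nest at (308,110), web top z 102.4, with the strips clear all round. The button at (237,112) has its top at z 52.5 mm and its housing at 42.5 mm. I shut the fingers, turn the tool 90° to keep its body off the web, and go above the button.

{"op": "move_arm", "data": {"plan": [-1.5, 1, 0, 0, 0, 7, -3, 2, 0, 0, 0, 14, -4.5, 4, 0, 0, 0, 21, -6, 6, 0, 0, 0, 28, -7.63, 8, 0, 0, 0, 35, -7.63, 9.72, 0, 0, 0, 42, -7.63, 9.72, 0, 0, 0, 49, -7.63, 9.72, 0, 0, 0, 56, -7.63, 9.72, 0, 0, 0, 63, -7.63, 9.72, 0, 0, 0, 70, -7.63, 9.72, 0, 0, 0, 77, -7.63, 9.72, 0, 0, 0, 84, -7.63, 9.72, -4, 0, 0, 90, -7.63, 9.72, -8, 0, 0, 90, -7.63, 9.72, -11, 0, 0, 90, -7.63, 9.72, -13, 0, 0, 90, -7.63, 9.72, -13.7, 0, 0, 90, -7.63, 9.72, -13.7, 0, 0, 90, -7.63, 9.72, -13.7, 0, 0, 90], "fingers": 1, "newtons": 20}}

```text
clock: 20.92
ee_pos: [0.4439, 0.2351, 0.0651]
eef_rot: [0.0, 0.107, 0.994, 0.0]
ft_force: [0.2, -0.0, 0.2]
gripper_width: 0.0004
finger_force: 0.0
```

{"op": "move_arm", "data": {"plan": [0, -0.1, -0.4, 0, 0, 0, 0, -0.1, -0.8, 0, 0, 0, 0, -0.1, -1.1, 0, 0, 0, 0, -0.1, -1.3, 0, 0, 0, 0, -0.1, -1.5, 0, 0, 0, 0, -0.1, -1.65, 0, 0, 0, 0, -0.1, -1.75, 0, 0, 0, 0, -0.1, -1.8, 0, 0, 0, 0, -0.1, -1.8, 0, 0, 0]}}

```text
clock: 21.67
ee_pos: [0.4436, 0.2335, 0.0463]
eef_rot: [-0.0, 0.107, 0.994, -0.0]
ft_force: [-0.0, 0.8, 0.3]
gripper_width: 0.0006
finger_force: 0.0
```

{"op": "move_arm", "data": {"plan": [0, 0, 0, 0, 0, 0, 0, 0, -0.05, 0, 0, 0, 0, 0, -0.1, 0, 0, 0, 0, 0, -0.1, 0, 0, 0]}}

```text
clock: 22.0
ee_pos: [0.4436, 0.2335, 0.0454]
eef_rot: [-0.0, 0.107, 0.994, -0.0]
ft_force: [-0.2, 0.7, -0.6]
gripper_width: 0.0003
finger_force: 0.0
```

Run:
```python
from m import *
im,d=eyes.get_image('scene'); w,dw=eyes.get_image('wrist')
cv2.imwrite('pics/g.png',np.hstack([cv2.resize(im[130:210,295:395],(500,400),interpolation=2),cv2.resize(w[60:340,200:440],(300,350))[:400] if 0 else cv2.resize(w[50:370,200:440],(300,400))]))
P=cloud(cal('wrist'),dw)[dw>0]; r=np.hypot(*(P[:,:2]-[.4437,.2338]).T)
for a,b in((0,.013),(.013,.016),(.017,.022)):
    s=P[(r>=a)&(r<b),2]; print(a,len(s),np.percentile(s,[5,50,95]).round(4) if len(s) else '')
```

```text
0 737 [0.0518 0.1282 0.1505]
0.013 1261 [0.0455 0.0908 0.1286]
0.017 1579 [0.0417 0.0432 0.1135]
```

View pics/g.png

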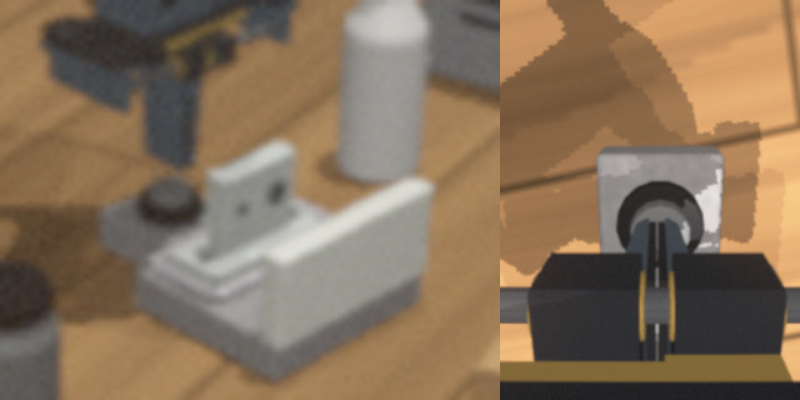

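The picture shows the finger tip at (180,165), apparently still above the uncovered button top at (170,190). I measure the tip from the scene depth.

Run:
```python
from m import *
for n in('scene','wrist'):
    im,d=eyes.get_image(n); P=cloud(cal(n),d); 
    q=P[(d>0)&(np.hypot(P[...,0]-.4437,P[...,1]-.2338)<.035)]
    for z in np.arange(.03,.12,.006):
        s=q[(q[:,2]>=z)&(q[:,2]<z+.006)]
        if len(s): print(n,z.round(3),len(s),s[:,:2].mean(0).round(4),s[:,:2].min(0).round(3),s[:,:2].max(0).round(3))
print(ctrl.get_obs()['ft_force'],ctrl.get_obs()['ee_pos'])
```

```text
scene 0.03 46 [0.4441 0.218 ] [0.41 0.2 ] [0.471 0.252]
scene 0.036 30 [0.449  0.2277] [0.419 0.21 ] [0.472 0.261]
scene 0.042 27 [0.4523 0.2237] [0.426 0.209] [0.471 0.238]
scene 0.048 29 [0.4461 0.2334] [0.43  0.212] [0.461 0.254]
scene 0.054 12 [0.4467 0.23  ] [0.436 0.216] [0.459 0.242]
scene 0.066 1 [0.4557 0.2357] [0.456 0.236] [0.456 0.236]
scene 0.072 6 [0.4466 0.2311] [0.428 0.223] [0.459 0.241]
scene 0.078 17 [0.4486 0.2292] [0.426 0.222] [0.465 0.244]
scene 0.084 10 [0.444  0.2274] [0.426 0.219] [0.461 0.242]
scene 0.09 18 [0.4497 0.226 ] [0.425 0.214] [0.466 0.236]
scene 0.096 18 [0.4508 0.2256] [0.433 0.216] [0.463 0.242]
scene 0.102 20 [0.4499 0.2287] [0.427 0.22 ] [0.464 0.248]
scene 0.108 13 [0.449 0.225] [0.427 0.215] [0.462 0.238]
scene 0.114 17 [0.4506 0.2264] [0.431 0.212] [0.465 0.244]
wrist 0.03 2206 [0.4313 0.2361] [0.409 0.199] [0.477 0.268]
wrist 0.036 531 [0.4319 0.2362] [0.42 0.21] [0.465 0.258]
wrist 0.042 1131 [0.435  0.2364] [0.42  0.211] [0.465 0.257]
wrist 0.048 682 [0.4362 0.2371] [0.428 0.219] [0.457 0.25 ]
wrist 0.054 3 [0.4336 0.2377] [0.432 0.234] [0.436 0.242]
wrist 0.072 62 [0.4279 0.2353] [0.426 0.227] [0.429 0.243]
wrist 0.078 132 [0.428  0.2359] [0.425 0.227] [0.431 0.245]
wrist 0.084 147 [0.4279 0.2358] [0.425 0.226] [0.43  0.245]
wrist 0.09 161 [0.4278 0.2355] [0.425 0.225] [0.43  0.246]
wrist 0.096 204 [0.4279 0.2358] [0.425 0.225] [0.43  0.246]
wrist 0.102 229 [0.4277 0.2356] [0.425 0.225] [0.431 0.247]
wrist 0.108 191 [0.4279 0.2356] [0.425 0.224] [0.431 0.247]
wrist 0.114 144 [0.4282 0.2356] [0.426 0.231] [0.43  0.241]
[-0.2659476  -0.00371765 -0.11091877] [0.44362074 0.23349161 0.04542787]
```

Both views put the shut tips at z ≈ 72 mm, about 26 mm above the reported TCP, so they are still 20 mm above the button. I lower on measured tip height, watching the force.

{"op": "move_arm", "data": {"plan": [0, 0, -0.4, 0, 0, 0, 0, 0, -0.8, 0, 0, 0, 0, 0, -1.1, 0, 0, 0, 0, 0, -1.3, 0, 0, 0, 0, 0, -1.4, 0, 0, 0, 0, 0, -1.4, 0, 0, 0]}}

```text
clock: 22.7
ee_pos: [0.4434, 0.2334, 0.0311]
eef_rot: [-0.0, 0.107, 0.994, -0.0]
ft_force: [-0.4, -0.9, 0.4]
gripper_width: 0.0003
finger_force: 0.0
```

{"op": "move_arm", "data": {"plan": [0, 0, -0.1, 0, 0, 0, 0, 0, -0.2, 0, 0, 0, 0, 0, -0.3, 0, 0, 0, 0, 0, -0.4, 0, 0, 0, 0, 0, -0.4, 0, 0, 0]}}

```text
clock: 23.12
ee_pos: [0.4435, 0.2334, 0.0273]
eef_rot: [-0.0, 0.107, 0.994, -0.0]
ft_force: [0.1, 0.6, -0.6]
gripper_width: 0.0005
finger_force: 0.0
```

{"op": "move_arm", "data": {"plan": [0, 0, -0.1, 0, 0, 0, 0, 0, -0.2, 0, 0, 0, 0, 0, -0.3, 0, 0, 0, 0, 0, -0.4, 0, 0, 0, 0, 0, -0.4, 0, 0, 0]}}

```text
clock: 23.53
ee_pos: [0.4436, 0.2335, 0.0233]
eef_rot: [-0.0, 0.107, 0.994, -0.0]
ft_force: [-0.0, -0.3, 2.9]
gripper_width: 0.0006
finger_force: 1.2
```

Contact made. Continue in small steps.

{"op": "move_arm", "data": {"plan": [0, 0, -0.1, 0, 0, 0, 0, 0, -0.2, 0, 0, 0, 0, 0, -0.3, 0, 0, 0, 0, 0, -0.3, 0, 0, 0]}}

```text
clock: 23.87
ee_pos: [0.4437, 0.2335, 0.0203]
eef_rot: [0.0, 0.107, 0.994, 0.0]
ft_force: [0.2, 0.2, 3.0]
gripper_width: 0.0007
finger_force: 2.1
```

{"op": "move_arm", "data": {"plan": [0, 0, -0.05, 0, 0, 0, 0, 0, -0.1, 0, 0, 0, 0, 0, -0.1, 0, 0, 0, 0, 0, -0.1, 0, 0, 0]}}

```text
clock: 24.2
ee_pos: [0.4437, 0.2335, 0.0194]
eef_rot: [0.0, 0.107, 0.994, 0.0]
ft_force: [-0.1, 0.1, 4.8]
gripper_width: 0.0006
finger_force: 2.3
```

{"op": "move_arm", "data": {"plan": [0, 0, -0.05, 0, 0, 0, 0, 0, -0.1, 0, 0, 0, 0, 0, -0.15, 0, 0, 0, 0, 0, -0.15, 0, 0, 0]}}

```text
clock: 24.53
ee_pos: [0.4437, 0.2335, 0.0188]
eef_rot: [0.0, 0.107, 0.994, 0.0]
ft_force: [-5.1, -3.5, 28.5]
gripper_width: 0.0003
finger_force: 14.1
```

Hard stop reached (28 N), so the button is fully down. Raise, back off and check.

{"op": "move_arm", "data": {"plan": [0, 0, 0.5, 0, 0, 0, 0, 0, 1, 0, 0, 0, 0, 0, 2, 0, 0, 0, 0, 0, 4, 0, 0, 0, 0, 0, 8, 0, 0, 0, 0, 0, 12, 0, 0, 0, 0, 0, 16, 0, 0, 0, -2, -3, 18, 0, 0, 0, -4, -7, 18, 0, 0, 0, -5, -11, 18, 0, 0, 0, -5, -15, 18, 0, 0, 0, -5, -15, 18, 0, 0, 0, -5, -15, 18, 0, 0, 0]}}

```text
clock: 25.62
ee_pos: [0.3934, 0.0816, 0.1985]
eef_rot: [0.0, 0.109, 0.994, -0.0]
ft_force: [0.2, -0.1, -0.1]
gripper_width: 0.0006
finger_force: 0.0
```

```bash
python3 look.py h|grep top
python3 - <<'E'
from m import *
im,d=eyes.get_image('top'); P=cloud(cal('top'),d)[d>0]; r=np.hypot(*(P[:,:2]-[.4445,.2338]).T)
print('button z',np.median(P[r<.012,2]))
a=np.load('top.npz')['im'].astype(int); df=(abs(a-im).max(2)>45).astype(np.uint8)
n,l,s,c=cv2.connectedComponentsWithStats(df[80:290,120:520])
for i in range(1,n):
    if s[i,4]>25: print('changed',s[i]+[120,80,0,0,0])
print(ctrl.get_obs()['clock'],ctrl.get_obs()['ee_pos'])
E
```

```text
top V0.098 114 c [ 648.9 -276.2] size [49.5 17.4] ang 60.9 z med 104.1
top V0.05 629 c [ 500.  -186.6] size [99.5 49. ] ang 59.2 z med 54.5
top V0.05 765 c [ 621.7 -260.3] size [99.3 85.1] ang 58.2 z med 54.9
top T0.098 162 c [520.7 217.4] size [68.9 17.5] ang 77.9 z med 101.8
top T0.092 179 c [520.7 217.3] size [69.2 17.6] ang 77.9 z med 101.4
top T0.092 288 c [606.5 198.4] size [144.2  20.6] ang 78.0 z med 94.9
top T0.035 365 c [524.  215.8] size [146.5  73.7] ang 77.2 z med 37.5
top T0.04 206 c [444.9 233.4] size [43.2 44.1] ang 1.5 z med 47.6
top T0.04 352 c [520.6 217.2] size [137.2  64.6] ang 79.2 z med 42.2
button z 0.05211388798683314
changed [398 186  28  20 216]
changed [361 193  62  56 907]
changed [395 199  22  20 205]
changed [210 226  44  24 518]
changed [ 202  267  113   23 1670]
25.7667 [0.39365679 0.08424122 0.19805681]
```

```bash
python3 -c "from bench import job_done; print(job_done())"
```

```text
the job is handed in; nothing more can be done
None
```

The job is handed in at about 26 s: the vise is open about 43 mm, the block stands upright in the nest, and the button was pressed to its stop (28 N) and came back up; nothing else on the bench appears to have moved, though my first pull on the block jammed under the lip and the grip slipped off at roughly 80 N of wrist force.

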